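# Hang the lift-off door of the vial cabinet

### The arm

A 7-joint arm with a two-finger parallel gripper is mounted at the origin on a cart in front of the work surface, level with it; the furniture and walls round the work are solid. World frame = base frame: x ahead of the robot, y to its left, z up, the work surface at z = 0. Lengths are in m, angles in rad, forces in N, time in s.
With the tool pointing down it reaches from about 0.425 to 0.925 m from the base axis. Payload 6.8 kg.
Tool frame: the origin (TCP) lies on the centre line of the jaws, within the pads' length; the fingertips stand 14 mm ahead of it and the grasp point (between the pads) lies 5 mm behind it (r.tips_ahead is the distance from the TCP to the fingertips, in m); z points along the fingers, y is the line along which they close (so a half turn about z gives the same grasp; the last joint's range is limited). The gripper opens to 85 mm and grips with 20 to 120 N. Pads are 22 mm wide; open, the fingers measure 114 mm over their backs; the gripper's body (76 mm by 85 mm) begins 54 mm behind the grasp point. The pads swing forward as they close: fully open they stand 13 mm farther back than shut.
Start: joints at [1.106, 0.477, 0.022, 1.555, -0.011, 1.109, -0.083], TCP at [0.236, -0.633, 0.245] pointing down, gripper open.
Joint ranges: [-2.96, 2.96], [-0.34, 2.1], [-1.41, 1.46], [0.24, 2.44], [-1.37, 4.51], [0.17, 1.92], [-2.96, 2.96]. Speed limits (rad/s): [2.39, 2.39, 3.14, 3.14, 3.14, 3.14, 3.14].

### API

Orientations are given as a rotation vector (axis times angle).
In Python, from bench import r, eyes gives the robot as it stands.
- The arm moves only by the tool step_arm, never from a script. Its argument "rows" is a list of rows, each a list of 6 numbers: the shift along the world's x, y, z in units of 60 cm (1.0 is 60 cm), then the turn, a rotation vector about the world's x, y, z in units of pi rad (1.0 is pi rad). In form: [[x, y, z, rx, ry, rz], ...]. A call has 1 to 5 rows; each row is the pose to reach, as a shift and turn from the pose commanded when the call began, turning the shorter way round; what a row does not reach only later rows make up. A row lasts 1/12 s, in which the tool goes at most 41.7 mm and 7.16 degrees, less where a joint would pass 70% of its speed; a pose out of reach is approached as far as the arm can. A call with a number of a shift or a turn outside -1 to 1 is refused whole. A call with a gripper value outside its range is refused whole. "jaw" is the closure, from 0 (fully open) to 1 (shut), set as the call begins (left out, the last holds). The fingers move at their own pace and stop on an object; "squeeze" is the grip in N (left out, the last holds). Time passes only in rows, so rows that repeat a pose let the fingers close. It gives the time, the measured TCP pose, the force, the opening and the grip force at its end, in the units of the state.
- r.get_obs(): the state, without advancing time (a new reading comes with each control period).
- eyes.grab_frame(name): name is "scene" or "top" or "wrist"; returns the picture (400x640x3 uint8, red, green, blue); there is no depth.
- eyes.camera_info(name): a dict with "mtx" (3x3 intrinsics, pixels), "extrinsics" (4x4, takes a point from camera to world coordinates); the wrist camera has in their place "tool_from_camera" (4x4, takes a point from camera to tool coordinates, whose origin is the TCP and whose axes are the flange's). Camera axes: x right, y down, z forward; pixel columns grow to the right and rows downward; lengths in m; the calibration is good to about 2 mm. The wrist camera is an equidistant fisheye: a pixel r from the principal point sees the ray r / f radians off the axis. A picture is of the moment at which its call begins: read the wrist's pose just before it. camera_info takes no time and is no camera call.
- r.hand_in(): hands the job in; it is judged then, once.
The state is a dict: "clock": time; "joints": joint angles; "qvel": joint speeds; "tau": joint torques, N m; "tcp_pos": TCP position; "orientation": TCP orientation; "contact_force": force on the tool from outside, world axes, zero at the start; "moment": the same for the moment, N m; "grip_width": finger opening in m; "gripper_force": force on a finger pad.
Only numpy, scipy, OpenCV 4.12 (cv2) and the standard library are available. Lean on these libraries where they do the work, as an engineer would, in place of code of your own. Each camera call takes 0.05 s, during which the arm holds its last target. There are 200 camera calls.

### The job

Lift the metal door out of its wooden stand and, with the door pointing out from the cabinet front (the cabinet's hood keeps it off when shut), lower both of its hinge knuckles together, gently, all the way down onto the two upright pins of the vial cabinet, feeling for the pins because their strip can be adjusted sideways. Then swing the door fully shut against the rubber strip and let go. Do not force the door on the pins, and leave the other things on the bench where they are.

Things in the scene. Friction and masses are not known exactly. Their poses are not given: they have to be found in the camera images.
- door_center (a point): Centre of the loose door, an aluminium leaf 10 mm thick (x), 106 long (y), 135 high (z), 0.15 to 0.31 kg, upright in its stand; 67.5 mm above its bottom edge. z up, +y to the hinge edge, -x out of the outer face. Grip across the 10 mm thickness at the top edge, at mid-length or a little to the hinge side. Outer face: knob 16 mm wide, 13 proud, 40 mm towards -y of here, 2.5 mm higher.
- door: The same door, with its origin at the middle of the bottom edge of the leaf; same axes.
- knuckle_low (a point): Lower of two steel knuckles (upright tubes, outer diameter 18.5, bore 10.2, 16 mm high) on the door's hinge edge: centre of the bore at the tube's underside. It is 65 mm along +y and 39.5 mm below door_center, in the leaf's middle plane; axes of the door.
- knuckle_high (a point): The same for the upper knuckle: underside of its bore, 78 mm straight above knuckle_low; axes of the door. Coming from straight above, the low knuckle would land on the high pin: bring the door in from the front, at most 45 mm above its hung height, then lower it.
- pin_low (a point): NOMINAL foot of the cabinet's lower hinge pin; knuckle_low comes to this height when hung. Pins: upright, 8 mm diameter, 14 tall, top chamfered 0.6 mm, each on a 17 mm collar. Both are on one strip, clamped where it was set: they really stand up to 9 mm to either side of here along the cabinet's y (not x), together; the amount is not measured. Cabinet's axes.
- pin_high (a point): The same for the upper pin, 78 mm straight above pin_low, with the same unmeasured sideways error.
- cabinet: Grey vial cabinet, fixed; 120 mm deep, 160 wide, 159 high, four vials inside. -x out of its open front, y along the front, hinge at the +y end, front panel 15 mm behind the pins. Origin on the bench, 75 mm along +x and 65 along -y from pin_low, 42 below it. Door shut: door axes agree with the cabinet's. Opened by 1.57 rad, the leaf points out to -x, outer face to +y.
- hood_edge (a point): Middle of the front lower edge of the cabinet's hood, which juts out to 2 mm beyond the pin axis. The hood is 105 mm long in y, 6 thick, and starts 30 mm to -y of the nominal pins. It is 4 mm above the shut door's top, so the door goes on only when opened by more than about 0.4 rad. Cabinet's axes.
- strike (a point): Middle of the front face of the upright rubber strip (36 mm wide, 10 thick, 139 high) at the -y end of the cabinet front; the back of the shut door lies against it. The hung door turns easily on its pins and stays where it is left. Cabinet's axes.
- door_stand: Fixed wooden stand, 60 x 90 x 24 mm, with a slot 13 mm wide along its y; the slot's floor is 6 mm above the bench. The door stands 18 mm deep in it, loose. Origin at the centre of the underside.
- petri_dish: Bystander: covered shallow dish, 62 mm across, 14 high; origin at the centre of its underside.
- tissue: Bystander: crumpled tissue, 70x60x47 mm; origin at the centre of its underside.
- beaker_100a: Bystander: empty glass beaker, 52 mm across, 68 high; origin at the centre of its underside.
- pp_bottle: Bystander: squat wide-mouth bottle with screw cap, 57 mm across, 76 high; origin at the centre of its underside.
- stopper: Bystander: rubber stopper, 30 mm across, 28 high; origin at the centre of its underside.
- tape_roll: Bystander: roll of tape lying flat, 62 mm across, 18 high; origin at the centre of its underside.

How it is judged:
By the outcome, as a careful person would: the job done as asked, in the order asked, and still so for the second after the job is handed in, with the robot touching nothing.
It also fails if it takes over 72 s, if anything falls off the work surface, if the arm or the gripper's body presses on something with over 40 N, if the wrist force passes 120 N, or if a joint passes its speed limit or range.

## Working session

There is one attempt and no reset: what is moved stays moved. The work goes in short steps, Python scripts to look and compute and a tool call to move; the robot and the scene stay as the last step left them, time stands still between calls to the robot, and variables do not carry over. Pictures are saved under pics/ and viewed, at most 10 in all, crops included, and the job is handed in when it is done.

Besides the shell and the picture viewer there is one more tool, called after "Call:" as name(argument=value, ...), one argument or row to a line, values as JSON. step_arm: Moves the arm, as the interface text tells. Shifts and turns lie within -1 to 1; 1 stands for 60 cm of shift or pi rad of turn. Its arguments: {"type":"object","properties":{"rows":{"type":"array"},"jaw":{"type":"number"},"squeeze":{"type":"number"}},"required":["rows"]}

```bash
mkdir -p pics; ls
python3 - <<'E'
from bench import r, eyes
import cv2
o=r.get_obs(); print(o)
for n in ("scene","top","wrist"):
    cv2.imwrite(f"pics/{n}0.png",eyes.grab_frame(n)[:,:,::-1]); 
    i=eyes.camera_info(n); print(n,{k:v.round(4).tolist() if hasattr(v,'round') else v for k,v in i.items()})
E
```

```text
pics
{'clock': 0.0, 'joints': array([ 1.10591477,  0.47781908,  0.02236538,  1.55646939, -0.01150098,
        1.10926018, -0.08308447]), 'qvel': array([-0.00074713,  0.00087265, -0.00096099, -0.00041047,  0.00146788,
       -0.00069413, -0.00058183]), 'tau': array([ 1.79745521e-04, -5.96456695e+01,  1.60764646e+00, -2.81197786e+01,
        1.23492029e-02,  9.44642583e-03,  1.43597390e-05]), 'tcp_pos': array([ 0.23552679, -0.6319735 ,  0.24430588]), 'orientation': array([-3.08999490e+00, -5.57171159e-01,  7.35123675e-04]), 'contact_force': array([-0.22949013,  0.62633421,  0.06420913]), 'moment': array([-0.05745307,  0.03151916,  0.02426179]), 'gripper_force': 0.0, 'grip_width': 0.08536834042167543}
scene {'mtx': [[384.6938, 0.0, 319.374], [0.0, 384.6938, 203.6323], [0.0, 0.0, 1.0]], 'extrinsics': [[0.8378, -0.4077, 0.363, 0.2162], [-0.5458, -0.6405, 0.5402, -0.2391], [0.0123, -0.6508, -0.7592, 0.7545], [0.0, 0.0, 0.0, 1.0]]}
top {'mtx': [[478.4619, 0.0, 324.3824], [0.0, 478.4619, 203.912], [0.0, 0.0, 1.0]], 'extrinsics': [[-0.0102, -0.9866, 0.1631, 0.3721], [-0.9999, 0.0092, -0.0069, 0.1938], [0.0053, -0.1631, -0.9866, 1.148], [0.0, 0.0, 0.0, 1.0]]}
wrist {'mtx': [[309.7069, 0.0, 321.4231], [0.0, 309.7069, 204.805], [0.0, 0.0, 1.0]], 'tool_from_camera': [[-0.0007, -0.966, -0.2586, 0.0654], [1.0, -0.0007, -0.0002, 0.0007], [-0.0, -0.2586, 0.966, -0.1293], [0.0, 0.0, 0.0, 1.0]]}
```

View pics/scene0.png

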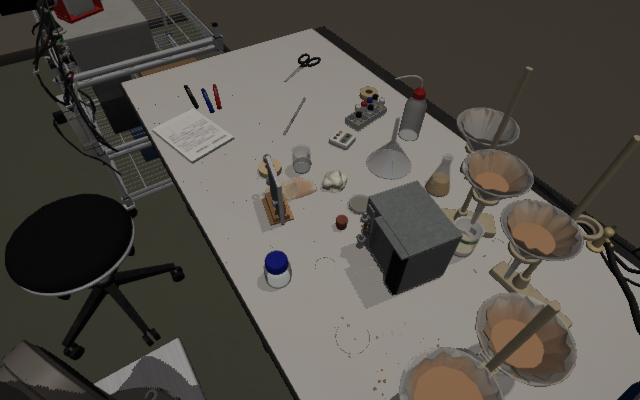

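View pics/top0.png

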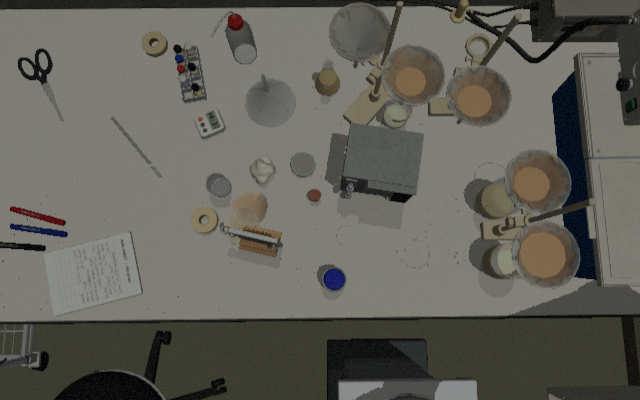

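Scene: the door stands in the orange stand at about top (255,238) and scene (277,190), with the cabinet at top (383,162). The hinge knuckles show near the left end of the door, at top (225,230). Next I'll enlarge both regions.

Run:
```python
import cv2,numpy as np
t=cv2.imread("pics/top0.png"); s=cv2.imread("pics/scene0.png")
f=lambda im,x,y,w,h,k:cv2.convertScaleAbs(cv2.resize(im[y:y+h,x:x+w],None,fx=k,fy=k,interpolation=cv2.INTER_CUBIC),alpha=1.5)
a=np.hstack([f(t,215,215,80,60,5),f(t,335,115,100,75,4)])
b=np.hstack([f(s,240,140,80,100,5)[:300*2:][:, :400],cv2.copyMakeBorder(f(s,340,175,133,125,3),0,125,0,1,cv2.BORDER_CONSTANT)])
print(a.shape,b.shape)
cv2.imwrite("pics/ca.png",a);cv2.imwrite("pics/cb.png",b)
```

```text
(300, 800, 3) (500, 800, 3)
```

View pics/ca.png

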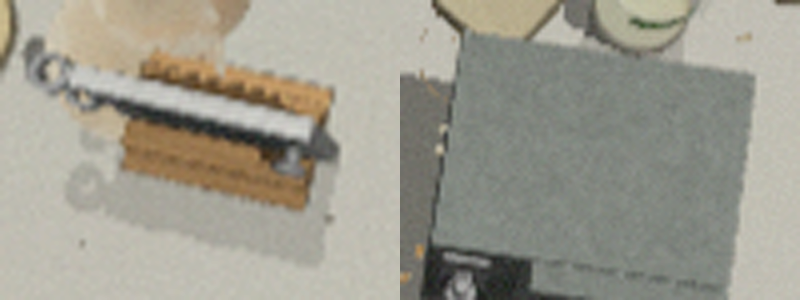

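View pics/cb.png

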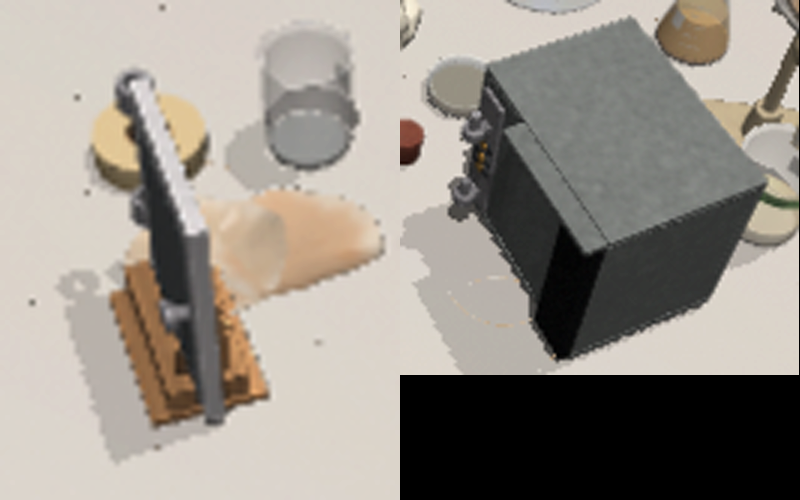

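Top view: the door's top-edge strip runs (229.4,231.6)–(277.4,241.0), with the hinge on the left (+y) and the knob facing the robot. The cabinet roof corners are (351.3,123.3), (423.8,133.8), (343.8,176.3) and the hood front right corner (415,187.5). The pin tip is near (350,186).

```bash
cat > h.py <<'E'
from bench import r, eyes
import numpy as np, cv2
from scipy.spatial.transform import Rotation as R
def ray(n,uv,o=None):
    i=eyes.camera_info(n); K=i["mtx"]; x=(uv[0]-K[0,2])/K[0,0]; y=(uv[1]-K[1,2])/K[1,1]
    if n=="wrist":
        th=np.hypot(x,y); d=np.array([x/th*np.sin(th),y/th*np.sin(th),np.cos(th)])
        o=o or r.get_obs(); T=np.eye(4); T[:3,:3]=R.from_rotvec(o["orientation"]).as_matrix(); T[:3,3]=o["tcp_pos"]; T=T@i["tool_from_camera"]
    else: d=np.array([x,y,1]); T=i["extrinsics"]
    return T[:3,3],T[:3,:3]@d
def onz(n,uv,z,o=None):
    c,d=ray(n,uv,o); return c+d*(z-c[2])/d[2]
def two(ra,rb):
    A=np.stack([ra[1],-rb[1]],1); s=np.linalg.lstsq(A,rb[0]-ra[0],rcond=None)[0]
    p,q=ra[0]+s[0]*ra[1],rb[0]+s[1]*rb[1]; return (p+q)/2,np.linalg.norm(p-q)
E
python3 - <<'E'
from h import *
np.set_printoptions(precision=4,suppress=True)
a,b=onz("top",(229.4,231.6),.141),onz("top",(277.4,241),.141)
d=a-b; print("door",a,b,(a+b)/2,np.linalg.norm(d),"yaw",np.arctan2(-d[0],d[1]))
P=[onz("top",u,.159) for u in((351.3,123.3),(423.8,133.8),(343.8,176.3),(415,187.5))]
for p in P:print(p)
for i,j in((0,1),(2,3),(0,2)):
  d=P[i]-P[j];print(np.linalg.norm(d),np.arctan2(-d[0],d[1]) if (i,j)!=(0,2) else np.arctan2(d[1],d[0]))
print("pin top",onz("top",(350,186),.134))
# scene: door top near end / far; 
print(onz("scene",(240+200/5,140+232/5),.141),onz("scene",(240+136/5,140+88/5),.141))
print("cab scene",onz("scene",(340+88/3,175+65/3),.159),onz("scene",(340+232/3,175+18/3),.159),onz("scene",(340+366/3,175+183/3),.159))
for n,u in(("dish",(303,164)),("tissue",(262,168)),("beaker",(219,185)),("bottle",(333,279)),("stopper",(314,195)),("tape",(205,220))):print(n,onz("top",u,.03))
E
```

```text
door [0.4812 0.3878 0.141 ] [0.4603 0.2865 0.141 ] [0.4708 0.3372 0.141 ] 0.10349709791329599 yaw -0.20283075959082447
[0.7111 0.1271 0.159 ]
[ 0.6863 -0.0284  0.159 ]
[0.5944 0.1452 0.159 ]
[ 0.5689 -0.0046  0.159 ]
0.15740560274549115 -0.15848291164546938
0.15195719594159568 -0.1688121015582524
0.11816599118215516 -0.15415118881898265
pin top [0.5784 0.1309 0.134 ]
[0.4641 0.285  0.141 ] [0.484  0.3815 0.141 ]
cab scene [0.5988 0.1449 0.159 ] [0.7143 0.125  0.159 ] [ 0.6866 -0.0302  0.159 ]
dish [0.6545 0.2363 0.03  ]
tissue [0.6455 0.3346 0.03  ]
beaker [0.6049 0.4364 0.03  ]
bottle [0.381  0.1679 0.03  ]
stopper [0.5786 0.2104 0.03  ]
tape [0.5212 0.4672 0.03  ]
```

Run:
```python
from h import *
np.set_printoptions(precision=3,suppress=True)
for n,a,b in(("f1",(534,183),(525,345)),("f2",(546,254),(447,395)),("f3",(411,81),(496,175)),("f4",(478,96),(540,240)),("rod",(636,225),(557,310)),("rod2",(578,208),(557,310)),("rod3",(399,5),(529,70)),("rod4",(519,18),(637,140))):
  print(n,*two(ray("top",a),ray("scene",b)))
```

```text
f1 [ 0.565 -0.23   0.226] 0.007518388284716161
f2 [ 0.419 -0.222  0.259] 0.0039759739964245165
f3 [0.774 0.008 0.244] 0.010734097936354598
f4 [ 0.747 -0.13   0.219] 0.0005096670852139821
rod [ 0.442 -0.236  0.49 ] 0.01505247459313132
rod2 [ 0.492 -0.222  0.406] 0.023728949288829664
rod3 [0.829 0.06  0.417] 0.004212571076459808
rod4 [ 0.801 -0.137  0.42 ] 0.0011629784477399166
```

Call:
step_arm(
  rows=[
    [0, 0, 0.25, 0, 0, 0],
    [0, 0, 0.25, 0, 0, 0],
    [0, 0, 0.25, 0, 0, 0],
    [0, 0, 0.25, 0, 0, 0],
    [0, 0, 0.25, 0, 0, 0],
  ],
  jaw=0,
)

```text
clock: 0.57
tcp_pos: [0.2365, -0.6345, 0.4027]
orientation: [3.081, 0.555, 0.005]
contact_force: [-1.0, -0.0, 0.8]
grip_width: 0.0856
gripper_force: 0.0
```

Call:
step_arm(
  rows=[
    [0.06, 0.04, 0.21, 0, 0, 0.04],
    [0.11, 0.1, 0.21, 0, 0, 0.08],
    [0.15, 0.16, 0.21, 0, 0, 0.12],
    [0.18, 0.22, 0.21, 0, 0, 0.16],
    [0.2, 0.28, 0.21, 0, 0, 0.2],
  ],
)

```text
clock: 0.98
tcp_pos: [0.3325, -0.5097, 0.5111]
orientation: [2.765, 1.488, 0.001]
contact_force: [0.6, 0.7, -1.2]
grip_width: 0.0851
gripper_force: 0.0
```

Call:
step_arm(
  rows=[
    [0.05, 0.06, 0, 0, 0, 0.03],
    [0.08, 0.13, 0, 0, 0, 0.06],
    [0.1, 0.2, 0, 0, 0, 0.09],
    [0.11, 0.27, 0, 0, 0, 0.1],
    [0.12, 0.34, 0, 0, 0, 0.122],
  ],
)

```text
clock: 1.4
tcp_pos: [0.4018, -0.3164, 0.5091]
orientation: [-2.434, -1.984, 0.001]
contact_force: [0.1, -0.6, -0.7]
grip_width: 0.0853
gripper_force: 0.0
```

Call:
step_arm(
  rows=[
    [0.03, 0.07, 0, 0, 0, 0],
    [0.06, 0.14, 0, 0, 0, 0],
    [0.08, 0.21, 0, 0, 0, 0],
    [0.09, 0.28, 0, 0, 0, 0],
    [0.1, 0.35, 0, 0, 0, 0],
  ],
)

```text
clock: 1.82
tcp_pos: [0.4597, -0.118, 0.5094]
orientation: [-2.437, -1.981, 0.001]
contact_force: [0.4, 0.8, 0.9]
grip_width: 0.0856
gripper_force: 0.0
```

Call:
step_arm(
  rows=[
    [0.01, 0.07, 0, 0, 0, 0],
    [0.01, 0.14, 0, 0, 0, 0],
    [0.01, 0.21, 0, 0, 0, 0],
    [0.01, 0.28, 0, 0, 0, 0],
    [0.01, 0.35, 0, 0, 0, 0],
  ],
)

```text
clock: 2.23
tcp_pos: [0.4651, 0.0898, 0.5097]
orientation: [2.438, 1.981, -0.001]
contact_force: [0.4, -0.3, 0.0]
grip_width: 0.0854
gripper_force: 0.0
```

Call:
step_arm(
  rows=[
    [0.01, 0.07, 0, 0, 0, 0],
    [0.01, 0.14, -0.06, 0, 0, 0],
    [0.01, 0.21, -0.12, 0, 0, 0],
    [0.01, 0.28, -0.18, 0, 0, 0],
    [0.01, 0.33, -0.24, 0, 0, 0],
  ],
)

```text
clock: 2.65
tcp_pos: [0.4712, 0.2554, 0.3981]
orientation: [2.437, 1.982, 0.001]
contact_force: [-0.3, -0.4, -0.3]
grip_width: 0.0853
gripper_force: 0.0
```

Run:
```python
from h import *
o=r.get_obs(); print(o["clock"],o["tcp_pos"],o["joints"].round(3)); im=eyes.grab_frame("wrist"); cv2.imwrite("pics/w1.png",im[:,:,::-1])
import pickle; pickle.dump(o,open("o1.pkl","wb"))
```

```text
2.65 [0.47122758 0.25536113 0.39812328] [ 0.09   0.223 -0.831  1.633  0.168  1.359 -0.969]
```

View pics/w1.png

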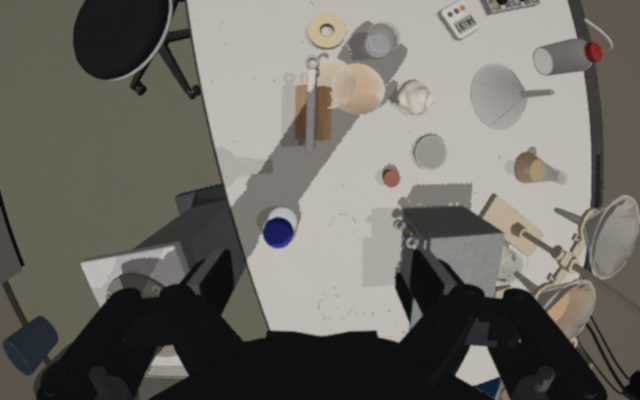

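The wrist view shows the door's top edge from about (313,70) to (310,150). The bottle is at (280,230), the cabinet at (455,230) and its pins at about (400,225).

Run:
```python
from h import *
import pickle
o=pickle.load(open("o1.pkl","rb")); np.set_printoptions(precision=4,suppress=True)
a,b=onz("wrist",(313.5,70),.141,o),onz("wrist",(310,150),.141,o); d=a-b
print(a,b,(a+b)/2,np.linalg.norm(d),np.arctan2(-d[0],d[1]))
print(r.get_obs()["tcp_pos"])
```

```text
[0.4894 0.3872 0.141 ] [0.4644 0.2896 0.141 ] [0.4769 0.3384 0.141 ] 0.10068660418365796 -0.2506690549218389
[0.4676 0.2594 0.3917]
```

Call:
step_arm(
  rows=[
    [0.01, 0.05, 0, 0, 0, 0],
    [0.01, 0.1, -0.05, 0, 0, 0],
    [0.01, 0.133, -0.12, 0, 0, 0],
    [0.01, 0.133, -0.19, 0, 0, 0],
    [0.01, 0.133, -0.24, 0, 0, 0],
  ],
)

```text
clock: 3.12
tcp_pos: [0.4762, 0.3345, 0.2524]
orientation: [-2.434, -1.985, 0.003]
contact_force: [0.2, -0.7, 0.2]
grip_width: 0.0853
gripper_force: 0.0
```

Call:
step_arm(
  rows=[
    [0, 0, 0, 0, 0, 0],
    [0, 0, 0, 0, 0, 0],
    [0, 0, 0, 0, 0, 0],
  ],
)

```text
clock: 3.37
tcp_pos: [0.4785, 0.3339, 0.2573]
orientation: [-2.438, -1.981, -0.003]
contact_force: [0.1, 1.3, 0.0]
grip_width: 0.0854
gripper_force: 0.0
```

Run:
```python
from h import *
import pickle
o=r.get_obs(); print(o["clock"],o["tcp_pos"],o["contact_force"]); im=eyes.grab_frame("wrist"); cv2.imwrite("pics/w2.png",im[:,:,::-1])
pickle.dump(o,open("o2.pkl","wb"))
```

```text
3.3667 [0.47852211 0.33386819 0.25734368] [0.11949496 1.2671759  0.01045951]
```

View pics/w2.png

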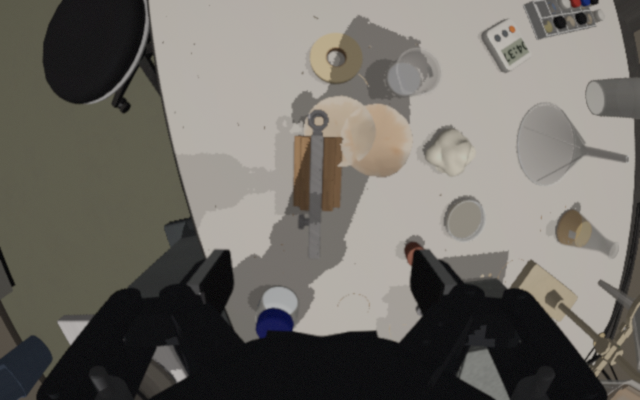

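The close wrist view shows the upper knuckle ring at (319,122) and the door's top edge from about (318.5,135) to (314.5,257), in the gripper's shadow.

Run:
```python
from h import *
import pickle
o=pickle.load(open("o2.pkl","rb")); np.set_printoptions(precision=4,suppress=True)
a,b=onz("wrist",(318.5,135),.141,o),onz("wrist",(314.5,257),.141,o); d=a-b
print(a,b,(a+b)/2,np.linalg.norm(d),np.arctan2(-d[0],d[1]),onz("wrist",(319,122),.128,o))
g=cv2.cvtColor(cv2.imread("pics/w2.png"),cv2.COLOR_BGR2GRAY)
for y in(150,170,190,205,235,245): print(y,g[y,298:332])
print(g[120:150,317]);print(g[245:270,314])
```

```text
[0.4883 0.3891 0.141 ] [0.4634 0.2884 0.141 ] [0.4758 0.3387 0.141 ] 0.1038197665461802 -0.24261066451303853 [0.4908 0.3993 0.128 ]
150 [125 120 115 119 127 128 123 109  84  68  65  66  77  96 110 114 116 117
 117 117 117 116 115 113 104  83  77  82  85  84  83  82  83  84]
170 [110  78  61  62  65  65  63  63  63  64  66  73  88 105 110 112 112 111
 112 113 112 104 102  98  81  73  79  85  84  84  83  83  84  86]
190 [ 63  60  61  61  61  62  62  61  63  65  69  83 102 112 113 114 114 114
 115 115 115 114 112 100  77  75  78  80  81  81  84  84  87  88]
205 [62 61 62 62 63 61 59 60 61 63 66 75 83 87 87 88 88 87 87 87 86 84 78 72
 73 79 80 80 79 79 80 83 86 88]
235 [112 111 112 112 112 112 112 112 112 110 106 104 108 110 110 111 112 113
 113 114 116 111 110 112 111 112 112 112 112 113 112 113 112 112]
245 [111 112 112 112 112 111 112 112 112 111 108 109 112 113 113 112 111 113
 112 110 108 106 106 110 112 112 112 112 112 112 112 112 112 112]
[166 166 166 165 156 124  98  93  92  88  88  91  91  91  91 101 111 115
 114 115 117 118 118 117 115 115 113 115 115 116]
[111 113 113 114 114 114 114 114 113 113 112 113 112 110 110 112 112 112
 112 112 112 112 112 112 112]
```

Call:
step_arm(
  rows=[
    [-0.004, 0.02, 0, 0, 0, -0.006],
    [-0.004, 0.02, -0.06, 0, 0, -0.006],
    [-0.004, 0.02, -0.12, 0, 0, -0.006],
    [-0.004, 0.02, -0.17, 0, 0, -0.006],
    [-0.004, 0.02, -0.18, 0, 0, -0.006],
  ],
)

```text
clock: 3.83
tcp_pos: [0.475, 0.3436, 0.1453]
orientation: [2.457, 1.957, -0.005]
contact_force: [-1.3, -0.7, 0.2]
grip_width: 0.0852
gripper_force: 0.0
```

Call:
step_arm(
  rows=[
    [0, 0, -0.015, 0, 0, 0],
    [0, 0, -0.03, 0, 0, 0],
    [0, 0, -0.035, 0, 0, 0],
    [0, 0, -0.035, 0, 0, 0],
  ],
)

```text
clock: 4.17
tcp_pos: [0.476, 0.3457, 0.1273]
orientation: [2.457, 1.958, 0.002]
contact_force: [0.2, -0.1, 0.2]
grip_width: 0.0853
gripper_force: 0.0
```

Call:
step_arm(
  rows=[
    [0, 0, 0, 0, 0, 0],
    [0, 0, 0, 0, 0, 0],
    [0, 0, 0, 0, 0, 0],
    [0, 0, 0, 0, 0, 0],
    [0, 0, 0, 0, 0, 0],
  ],
  jaw=1,
  squeeze=50,
)

```text
clock: 4.58
tcp_pos: [0.4755, 0.3454, 0.1267]
orientation: [2.456, 1.958, 0.001]
contact_force: [0.3, -0.0, -0.7]
grip_width: 0.0257
gripper_force: 0.0
```

Call:
step_arm(
  rows=[
    [0, 0, 0, 0, 0, 0],
    [0, 0, 0, 0, 0, 0],
    [0, 0, 0, 0, 0, 0],
    [0, 0, 0, 0, 0, 0],
    [0, 0, 0, 0, 0, 0],
  ],
)

```text
clock: 5.0
tcp_pos: [0.4756, 0.3454, 0.1267]
orientation: [2.456, 1.958, 0.001]
contact_force: [0.8, -0.7, 3.4]
grip_width: 0.0091
gripper_force: 49.5
```

Call:
step_arm(
  rows=[
    [0, 0, 0.02, 0, 0, 0],
    [0, 0, 0.05, 0, 0, 0],
    [0, 0, 0.09, 0, 0, 0],
    [0, 0, 0.13, 0, 0, 0],
    [0, 0, 0.16, 0, 0, 0],
  ],
)

```text
clock: 5.42
tcp_pos: [0.475, 0.3454, 0.2244]
orientation: [-2.456, -1.959, -0.0]
contact_force: [0.2, 0.4, -2.3]
grip_width: 0.0093
gripper_force: 49.0
```

Call:
step_arm(
  rows=[
    [-0.01, -0.02, 0, 0, 0, 0],
    [-0.03, -0.06, 0, 0, 0, 0],
    [-0.05, -0.1, 0, 0, 0, -0.02],
    [-0.06, -0.14, 0, 0, 0, -0.05],
    [-0.06, -0.17, 0, 0, 0, -0.08],
  ],
)

```text
clock: 5.83
tcp_pos: [0.4372, 0.241, 0.2222]
orientation: [2.685, 1.63, -0.005]
contact_force: [0.2, -0.7, -2.9]
grip_width: 0.0094
gripper_force: 48.9
```

Call:
step_arm(
  rows=[
    [0.01, -0.03, 0, 0, 0, -0.04],
    [0.03, -0.06, 0, 0, 0, -0.08],
    [0.05, -0.09, 0, 0, 0, -0.12],
    [0.07, -0.12, 0, 0, 0, -0.16],
    [0.08, -0.13, 0, 0, 0, -0.2],
  ],
)

```text
clock: 6.25
tcp_pos: [0.4882, 0.1617, 0.2224]
orientation: [3.057, 0.716, -0.002]
contact_force: [-0.2, -0.5, -3.0]
grip_width: 0.0088
gripper_force: 48.9
```

Call:
step_arm(
  rows=[
    [0, 0, 0, 0, 0, -0.04],
    [0, 0, 0, 0, 0, -0.08],
    [0, 0, 0, 0, 0, -0.12],
    [0, 0, 0, 0, 0, -0.16],
    [0, 0, 0, 0, 0, -0.198],
  ],
)

```text
clock: 6.67
tcp_pos: [0.4866, 0.1653, 0.2225]
orientation: [3.132, -0.248, -0.002]
contact_force: [-0.7, 0.2, -3.7]
grip_width: 0.0093
gripper_force: 48.9
```

Call:
step_arm(
  rows=[
    [0, 0, 0, 0, 0, 0],
    [0, 0, 0, 0, 0, 0],
    [0, 0, 0, 0, 0, 0],
  ],
)

```text
clock: 6.92
tcp_pos: [0.4871, 0.1653, 0.2225]
orientation: [3.133, -0.233, -0.001]
contact_force: [-0.2, 1.0, -3.6]
grip_width: 0.0089
gripper_force: 49.0
```

Run:
```python
from h import *
import pickle
o=r.get_obs(); print(o["clock"],o["tcp_pos"],o["orientation"],o["contact_force"],o["moment"],o["joints"].round(2))
W=eyes.grab_frame("wrist")[:,:,::-1];T=eyes.grab_frame("top")[:,:,::-1];S=eyes.grab_frame("scene")[:,:,::-1]
for n,i in(("w3",W),("t3",T),("s3",S)):cv2.imwrite(f"pics/{n}.png",i)
pickle.dump(o,open("o3.pkl","wb"))
f=lambda im,x,y,w,h,k:cv2.convertScaleAbs(cv2.resize(im[y:y+h,x:x+w],None,fx=k,fy=k,interpolation=cv2.INTER_CUBIC),alpha=1.6)
a=f(W,220,60,200,150,4)
cv2.imwrite("pics/c3.png",a)
```

```text
6.9167 [0.48705574 0.16534656 0.2224716 ] [ 3.13282952e+00 -2.32699417e-01 -6.62938113e-04] [-0.15129957  0.97652951 -3.64876218] [ 0.01126257  0.00049967 -0.0205579 ] [-0.02  0.28 -0.5   1.93  0.16  0.97 -2.32]
```

View pics/c3.png

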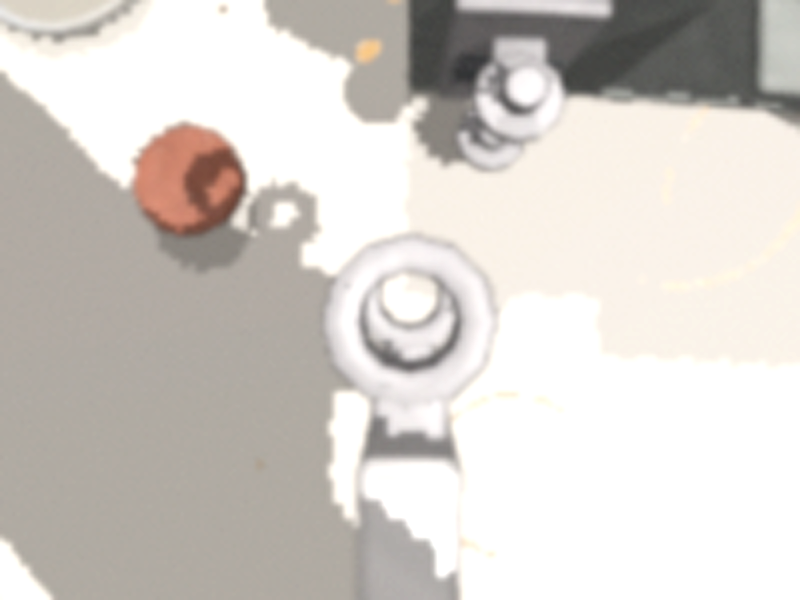

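The wrist crop shows the upper knuckle ring at pixel (322.9,139.5), the upper pin tip at (351.3,82), and the lower pin's collar behind it at about (342.5,96).

Run:
```python
from h import *
import pickle
o=pickle.load(open("o3.pkl","rb")); np.set_printoptions(precision=4,suppress=True)
K=onz("wrist",(322.9,139.5),.2238,o); P=onz("wrist",(351.3,82),.134,o); PL=onz("wrist",(342.5,96),.042,o)
print("kn",K,"pin",P,"low",PL); d=K-o["tcp_pos"];print(np.hypot(*d[:2]),np.arctan2(d[1],d[0]))
```

```text
kn [0.5455 0.1555 0.2238] pin [0.5783 0.1302 0.134 ] low [0.5765 0.1304 0.042 ]
0.05923105940014337 -0.1677026494568294
```

Call:
step_arm(
  rows=[
    [0, -0.02, 0, 0, 0, 0],
    [0, -0.04, -0.02, 0, 0, 0],
    [0, -0.042, -0.05, 0, 0, 0],
    [0, -0.042, -0.08, 0, 0, 0],
    [0, -0.042, -0.098, 0, 0, 0],
  ],
)

```text
clock: 7.48
tcp_pos: [0.4867, 0.1393, 0.1621]
orientation: [3.132, -0.238, -0.003]
contact_force: [-0.7, -0.2, -2.9]
grip_width: 0.009
gripper_force: 49.0
```

Call:
step_arm(
  rows=[
    [0.01, 0, 0, 0, 0, 0],
    [0.015, 0, 0, 0, 0, 0],
    [0.015, 0, 0, 0, 0, 0],
    [0.015, 0, 0, 0, 0, 0],
  ],
)

```text
clock: 7.82
tcp_pos: [0.4975, 0.1406, 0.1647]
orientation: [-3.132, 0.239, -0.003]
contact_force: [0.6, -0.8, -2.6]
grip_width: 0.0094
gripper_force: 49.1
```

Run:
```python
from h import *
import pickle
o=r.get_obs(); print(o["clock"],o["tcp_pos"],o["orientation"],o["contact_force"],o["moment"])
W=eyes.grab_frame("wrist")[:,:,::-1];cv2.imwrite("pics/w4.png",W)
pickle.dump(o,open("o4.pkl","wb"))
cv2.imwrite("pics/c4.png",cv2.resize(W[70:190,240:400],None,fx=5,fy=5,interpolation=cv2.INTER_CUBIC))
```

```text
7.8167 [0.49746903 0.14061635 0.16466085] [-3.13155431e+00  2.38549838e-01 -2.75476336e-03] [ 0.5500015  -0.80826546 -2.63363093] [ 0.04715845 -0.00797489 -0.01335146]
```

View pics/c4.png

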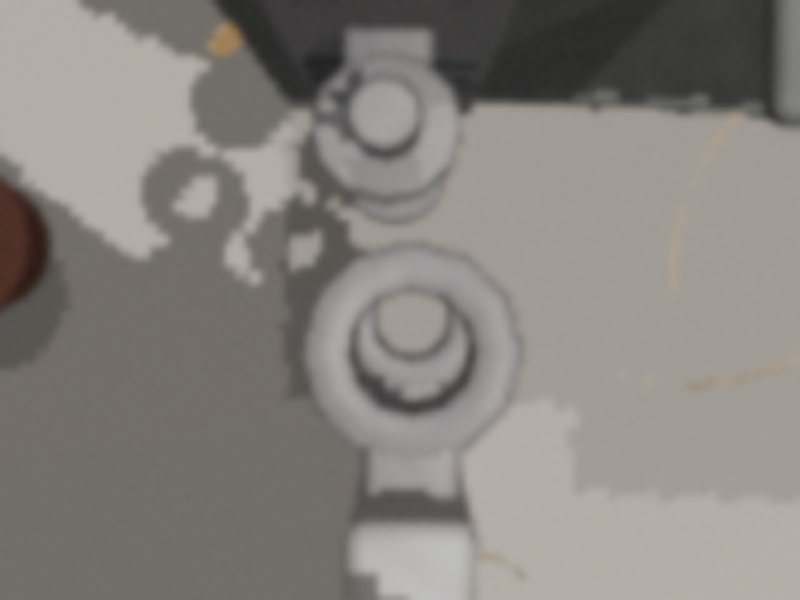

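The crop shows the upper knuckle ring at pixel (322.7,139.5), the upper pin tip at (317.0,92.4), and the collar centre at about (317.4,95.4).

Run:
```python
from h import *
import pickle
o=pickle.load(open("o4.pkl","rb")); np.set_printoptions(precision=4,suppress=True)
zk=.128+o["tcp_pos"][2]-.1267
K=onz("wrist",(322.7,139.5),zk,o); P=onz("wrist",(317,92.4),.134,o); C=onz("wrist",(317.4,95.4),.12,o)
print("kn",K,"pin",P,C,"shift",(P-K)[:2],(P-K)[:2]/.6)
```

```text
kn [0.5558 0.1306 0.166 ] pin [0.5788 0.1299 0.134 ] [0.5786 0.1299 0.12  ] shift [ 0.023  -0.0007] [ 0.0383 -0.0012]
```

Call:
step_arm(
  rows=[
    [0.01, 0, 0, 0, 0, 0],
    [0.02, 0, 0, 0, 0, 0],
    [0.03, -0.001, 0, 0, 0, 0],
    [0.038, -0.001, 0, 0, 0, 0],
    [0.038, -0.001, 0, 0, 0, 0],
  ],
)

```text
clock: 8.28
tcp_pos: [0.5207, 0.1394, 0.1638]
orientation: [-3.132, 0.24, -0.002]
contact_force: [-0.1, -0.9, -1.8]
grip_width: 0.009
gripper_force: 49.1
```

Call:
step_arm(
  rows=[
    [0, 0, -0.005, 0, 0, 0],
    [0, 0, -0.01, 0, 0, 0],
    [0, 0, -0.015, 0, 0, 0],
    [0, 0, -0.02, 0, 0, 0],
    [0, 0, -0.02, 0, 0, 0],
  ],
)

```text
clock: 8.7
tcp_pos: [0.5185, 0.1393, 0.1508]
orientation: [3.132, -0.238, -0.002]
contact_force: [-1.1, -0.1, -3.2]
grip_width: 0.009
gripper_force: 49.1
```

Run:
```python
from h import *
import pickle
o=r.get_obs(); print(o["clock"],o["tcp_pos"],o["orientation"],o["contact_force"],o["moment"])
W=eyes.grab_frame("wrist")[:,:,::-1];cv2.imwrite("pics/w5.png",W)
pickle.dump(o,open("o5.pkl","wb"))
cv2.imwrite("pics/c5.png",cv2.resize(W[100:180,270:375],None,fx=7,fy=7,interpolation=cv2.INTER_CUBIC))
```

```text
8.7 [0.51849289 0.1392715  0.1507622 ] [ 3.13191762e+00 -2.38430585e-01 -2.16919371e-03] [-1.08282852 -0.10569648 -3.18610568] [ 0.00887163 -0.02461764  0.01290951]
```

View pics/c5.png

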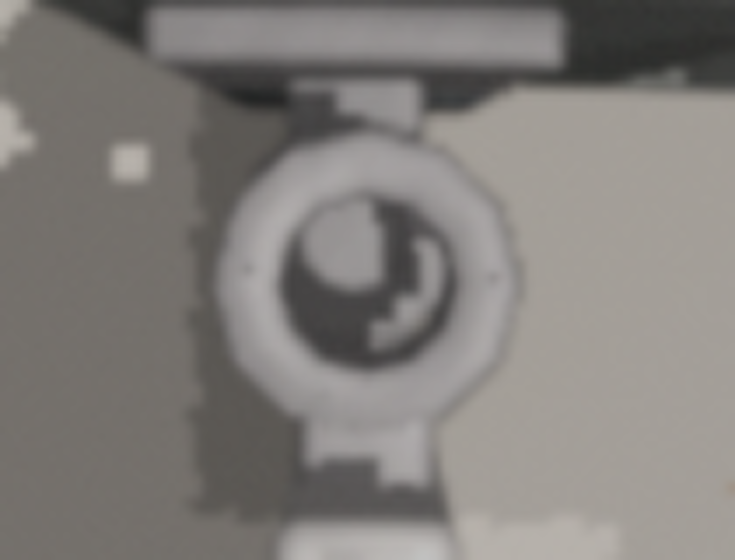

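The crop shows the pin's tip through the upper bore. The ring centre is at pixel (322.6,139.7) and the pin-tip centre at about (320,134.6). The half-shadowed disc is 95 px tall, as expected for a 6.8 mm flat.

Run:
```python
from h import *
import pickle
o=pickle.load(open("o5.pkl","rb")); np.set_printoptions(precision=4,suppress=True)
zk=.128+o["tcp_pos"][2]-.1267
K=onz("wrist",(322.6,139.7),zk,o); P=onz("wrist",(320,134.6),.134,o)
print("kn",K,"pin",P,"shift",(P-K)[:2],(P-K)[:2]/.6)
Rm=R.from_rotvec(o["orientation"]).as_matrix(); print(Rm)
g=cv2.cvtColor(cv2.imread("pics/w5.png"),cv2.COLOR_BGR2GRAY)
print(g[124:156,306:338])
```

```text
kn [0.5768 0.1293 0.1521] pin [0.5784 0.1302 0.134 ] shift [0.0016 0.0009] [0.0027 0.0015]
[[ 0.9885 -0.1514 -0.0014]
 [-0.1514 -0.9885 -0.0005]
 [-0.0013  0.0007 -1.    ]]
[[ 81  90 110 ... 145 145 150]
 [ 95 114 133 ... 150 145 143]
 [115 132 143 ... 156 150 143]
 ...
 [129 139 143 ... 161 160 155]
 [115 129 140 ... 158 153 146]
 [ 98 115 130 ... 151 144 141]]
```

Call:
step_arm(
  rows=[
    [0.003, 0.0015, 0, 0, 0, 0],
    [0.003, 0.0015, 0, 0, 0, 0],
    [0.003, 0.0015, -0.002, 0, 0, 0],
  ],
)

```text
clock: 9.0
tcp_pos: [0.5214, 0.1406, 0.1508]
orientation: [-3.132, 0.239, -0.001]
contact_force: [0.6, -0.1, -3.2]
grip_width: 0.0093
gripper_force: 49.1
```

Call:
step_arm(
  rows=[
    [0, 0, -0.002, 0, 0, 0],
    [0, 0, -0.002, 0, 0, 0],
    [0, 0, -0.003, 0, 0, 0],
  ],
)

```text
clock: 9.25
tcp_pos: [0.521, 0.1404, 0.1486]
orientation: [3.132, -0.239, -0.0]
contact_force: [-0.2, -0.4, -3.9]
grip_width: 0.0093
gripper_force: 49.1
```

Call:
step_arm(
  rows=[
    [0, 0, -0.001, 0, 0, 0],
    [0, 0, -0.002, 0, 0, 0],
    [0, 0, -0.003, 0, 0, 0],
    [0, 0, -0.003, 0, 0, 0],
  ],
)

```text
clock: 9.58
tcp_pos: [0.5209, 0.1403, 0.1467]
orientation: [3.132, -0.239, -0.0]
contact_force: [-0.1, -0.2, -2.3]
grip_width: 0.0091
gripper_force: 49.1
```

Call:
step_arm(
  rows=[
    [0, 0, -0.001, 0, 0, 0],
    [0, 0, -0.002, 0, 0, 0],
    [0, 0, -0.002, 0, 0, 0],
  ],
)

```text
clock: 9.83
tcp_pos: [0.5209, 0.1403, 0.1455]
orientation: [3.132, -0.239, -0.0]
contact_force: [0.7, -0.1, -3.3]
grip_width: 0.0093
gripper_force: 49.1
```

Call:
step_arm(
  rows=[
    [0, 0, -0.001, 0, 0, 0],
    [0, 0, -0.002, 0, 0, 0],
    [0, 0, -0.003, 0, 0, 0],
    [0, 0, -0.003, 0, 0, 0],
  ],
)

```text
clock: 10.17
tcp_pos: [0.5209, 0.1403, 0.1437]
orientation: [3.132, -0.239, -0.0]
contact_force: [0.2, -0.2, -2.0]
grip_width: 0.0088
gripper_force: 49.1
```

Run:
```python
from h import *
o=r.get_obs(); print(o["clock"],o["tcp_pos"],o["contact_force"],o["moment"])
W=eyes.grab_frame("wrist")[:,:,::-1];cv2.imwrite("pics/w6.png",W)
c=cv2.resize(W[100:180,270:375],None,fx=7,fy=7,interpolation=cv2.INTER_CUBIC)
cv2.imwrite("pics/c6.png",c)
g=cv2.cvtColor(W,cv2.COLOR_BGR2GRAY)
np.set_printoptions(linewidth=200)
print(g[126:154,308:338].tolist().__str__().replace("], [","\n"))
```

```text
10.1667 [0.5209029  0.1403414  0.14368417] [ 0.19118388 -0.22826529 -1.95665537] [-0.00947804  0.04342724  0.01002543]
[[145, 152, 157, 160, 163, 164, 166, 166, 166, 165, 163, 159, 154, 150, 146, 148, 151, 152, 153, 155, 154, 155, 156, 158, 159, 160, 159, 157, 150, 144
149, 156, 161, 165, 167, 167, 165, 161, 158, 156, 151, 143, 136, 127, 122, 126, 132, 138, 141, 144, 146, 149, 152, 155, 158, 160, 160, 160, 157, 152
154, 161, 166, 169, 169, 166, 159, 150, 140, 133, 125, 116, 106, 95, 88, 95, 106, 112, 117, 123, 128, 136, 145, 150, 155, 157, 160, 161, 162, 159
159, 165, 169, 171, 168, 161, 147, 128, 109, 96, 87, 83, 80, 74, 72, 75, 78, 81, 85, 89, 99, 116, 134, 145, 150, 153, 157, 160, 163, 163
164, 170, 173, 172, 163, 150, 126, 99, 82, 75, 71, 70, 69, 70, 73, 77, 75, 70, 69, 72, 77, 94, 118, 135, 145, 150, 153, 157, 161, 164
168, 173, 173, 166, 152, 128, 99, 79, 73, 71, 70, 74, 83, 90, 99, 106, 103, 93, 81, 70, 69, 76, 95, 117, 135, 144, 148, 153, 157, 162
171, 173, 168, 154, 130, 102, 83, 74, 70, 72, 81, 100, 116, 127, 134, 137, 137, 129, 111, 79, 66, 68, 76, 93, 117, 134, 143, 149, 
[... 2191 characters left out ...]
164, 167, 168, 161, 147, 125, 98, 77, 67, 67, 66, 68, 68, 68, 68, 67, 66, 65, 64, 65, 66, 73, 93, 116, 134, 143, 150, 153, 158, 164
158, 164, 167, 167, 159, 145, 123, 95, 75, 70, 69, 67, 68, 67, 67, 67, 67, 66, 67, 68, 75, 93, 118, 136, 145, 150, 152, 156, 161, 167
153, 158, 163, 167, 165, 157, 144, 123, 104, 94, 85, 78, 74, 70, 68, 68, 74, 78, 84, 91, 101, 120, 137, 147, 151, 153, 156, 159, 164, 167
148, 153, 158, 163, 164, 163, 157, 149, 143, 134, 121, 112, 104, 93, 89, 91, 100, 110, 119, 127, 135, 142, 149, 152, 154, 155, 158, 161, 164, 163
144, 149, 153, 157, 161, 163, 162, 160, 159, 156, 151, 146, 141, 134, 128, 132, 137, 140, 143, 147, 150, 151, 154, 155, 156, 157, 160, 162, 160, 156]]
```

The pin shows well centred in the upper bore and there are no side forces, so I'll keep lowering.

Call:
step_arm(
  rows=[
    [0, 0, -0.001, 0, 0, 0],
    [0, 0, -0.002, 0, 0, 0],
    [0, 0, -0.003, 0, 0, 0],
    [0, 0, -0.004, 0, 0, 0],
    [0, 0, -0.004, 0, 0, 0],
  ],
)

```text
clock: 10.63
tcp_pos: [0.5209, 0.1404, 0.1413]
orientation: [3.132, -0.239, -0.0]
contact_force: [-0.1, -0.1, -3.4]
grip_width: 0.0091
gripper_force: 49.1
```

Call:
step_arm(
  rows=[
    [0, 0, -0.001, 0, 0, 0],
    [0, 0, -0.002, 0, 0, 0],
    [0, 0, -0.003, 0, 0, 0],
    [0, 0, -0.004, 0, 0, 0],
    [0, 0, -0.004, 0, 0, 0],
  ],
)

```text
clock: 11.05
tcp_pos: [0.5209, 0.1403, 0.1389]
orientation: [3.132, -0.239, -0.0]
contact_force: [0.2, 1.1, -3.9]
grip_width: 0.0094
gripper_force: 49.1
```

Call:
step_arm(
  rows=[
    [0, 0, -0.001, 0, 0, 0],
    [0, 0, -0.002, 0, 0, 0],
    [0, 0, -0.003, 0, 0, 0],
    [0, 0, -0.004, 0, 0, 0],
    [0, 0, -0.004, 0, 0, 0],
  ],
)

```text
clock: 11.47
tcp_pos: [0.5209, 0.1403, 0.1365]
orientation: [3.132, -0.239, -0.0]
contact_force: [-0.1, -0.3, -3.1]
grip_width: 0.0093
gripper_force: 49.1
```

Call:
step_arm(
  rows=[
    [0, 0, -0.001, 0, 0, 0],
    [0, 0, -0.0015, 0, 0, 0],
    [0, 0, -0.002, 0, 0, 0],
    [0, 0, -0.002, 0, 0, 0],
  ],
)

```text
clock: 11.8
tcp_pos: [0.521, 0.1404, 0.1354]
orientation: [3.132, -0.239, -0.0]
contact_force: [0.3, -0.2, -3.1]
grip_width: 0.009
gripper_force: 49.1
```

Call:
step_arm(
  rows=[
    [0, 0, -0.0005, 0, 0, 0],
    [0, 0, -0.001, 0, 0, 0],
    [0, 0, -0.001, 0, 0, 0],
  ],
)

```text
clock: 12.05
tcp_pos: [0.521, 0.1404, 0.1348]
orientation: [3.132, -0.239, -0.0]
contact_force: [0.1, -0.2, -3.6]
grip_width: 0.0091
gripper_force: 49.1
```

Call:
step_arm(
  rows=[
    [0, 0, -0.0005, 0, 0, 0],
    [0, 0, -0.001, 0, 0, 0],
    [0, 0, -0.001, 0, 0, 0],
  ],
)

```text
clock: 12.3
tcp_pos: [0.521, 0.1404, 0.1345]
orientation: [3.132, -0.239, 0.0]
contact_force: [-1.9, -0.8, 2.2]
grip_width: 0.0089
gripper_force: 49.7
```

Contact came at TCP z = 0.1345 m, and the hung height works out to 0.1347 m, so the door is seated. Now I'll release it.

Call:
step_arm(
  rows=[
    [0, 0, 0, 0, 0, 0],
    [0, 0, 0, 0, 0, 0],
    [0, 0, 0, 0, 0, 0],
    [0, 0, 0, 0, 0, 0],
    [0, 0, 0, 0, 0, 0],
  ],
  jaw=0,
)

```text
clock: 12.72
tcp_pos: [0.5211, 0.1404, 0.1343]
orientation: [-3.132, 0.239, -0.0]
contact_force: [0.0, -0.0, -0.5]
grip_width: 0.0691
gripper_force: 0.0
```

Call:
step_arm(
  rows=[
    [0, 0, 0.02, 0, 0, 0],
    [0, 0, 0.06, 0, 0, 0],
    [0, 0, 0.11, 0, 0, 0],
    [0, 0, 0.16, 0, 0, 0],
    [0, 0, 0.2, 0, 0, 0],
  ],
)

```text
clock: 13.13
tcp_pos: [0.5213, 0.1408, 0.2574]
orientation: [-3.132, 0.238, -0.003]
contact_force: [0.5, 0.8, -1.3]
grip_width: 0.0854
gripper_force: 0.0
```

Run:
```python
from h import *
import pickle
o=r.get_obs(); print(o["clock"],o["tcp_pos"],o["contact_force"],o["joints"].round(2))
W=eyes.grab_frame("wrist")[:,:,::-1]
pickle.dump(o,open("o7.pkl","wb"))
T=eyes.grab_frame("top")[:,:,::-1];S=eyes.grab_frame("scene")[:,:,::-1]
for n,i in(("w7",W),("t7",T),("s7",S)):cv2.imwrite(f"pics/{n}.png",i)
f=lambda im,x,y,w,h,k:cv2.convertScaleAbs(cv2.resize(im[y:y+h,x:x+w],None,fx=k,fy=k,interpolation=cv2.INTER_CUBIC),alpha=1.4)
a=np.hstack([f(W,220,60,200,200,2),f(S,325,170,100,100,4)])
cv2.imwrite("pics/c7.png",a)
```

```text
13.1333 [0.52129798 0.14080905 0.25739559] [ 0.47420311  0.84321761 -1.26845912] [ 0.03  0.28 -0.49  1.84  0.15  1.05 -2.24]
```

View pics/c7.png

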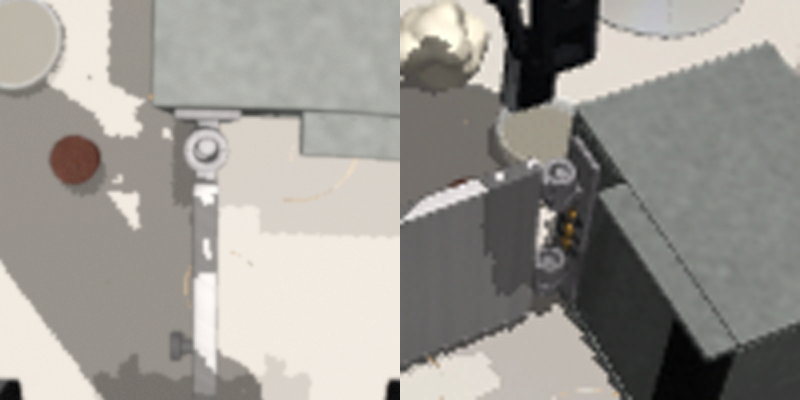

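The last view shows both knuckles on their pins, the leaf pointing straight out, and the knob on the +y side. Next is swinging it shut with the closed fingertips on the outer face.

Call:
step_arm(
  rows=[
    [-0.017, 0.03, 0, 0, 0, 0],
    [-0.017, 0.068, 0, 0, 0, 0],
    [-0.017, 0.068, 0, 0, 0, 0],
    [-0.017, 0.068, 0, 0, 0, 0],
    [-0.017, 0.068, 0, 0, 0, 0],
  ],
  jaw=1,
  squeeze=30,
)

```text
clock: 13.7
tcp_pos: [0.5105, 0.1804, 0.2535]
orientation: [3.131, -0.239, -0.002]
contact_force: [-0.0, 0.5, 0.2]
grip_width: 0.0253
gripper_force: 0.0
```

Call:
step_arm(
  rows=[
    [0, 0, 0, 0, 0, 0],
    [0, 0, 0, 0, 0, 0],
    [0, 0, 0, 0, 0, 0],
    [0, 0, 0, 0, 0, 0],
    [0, 0, 0, 0, 0, 0],
  ],
)

```text
clock: 14.12
tcp_pos: [0.5109, 0.1808, 0.2542]
orientation: [3.132, -0.24, 0.0]
contact_force: [0.4, -0.2, -0.6]
grip_width: 0.0001
gripper_force: 0.0
```

Call:
step_arm(
  rows=[
    [0, 0, -0.05, 0, 0, 0],
    [0, 0, -0.1, 0, 0, 0],
    [0, 0, -0.15, 0, 0, 0],
    [0, 0, -0.2, 0, 0, 0],
    [0, 0, -0.22, 0, 0, 0],
  ],
)

```text
clock: 14.53
tcp_pos: [0.5087, 0.18, 0.1187]
orientation: [3.13, -0.239, -0.008]
contact_force: [-1.0, -0.1, -0.6]
grip_width: -0.0004
gripper_force: 0.0
```

Run:
```python
from h import *
np.set_printoptions(precision=4,suppress=True)
p=np.array([.5785,.130]); c,s=np.cos(-.155),np.sin(-.155); X=np.array([c,s]);Y=np.array([-s,c])
o=r.get_obs(); print(o["clock"],o["tcp_pos"],o["grip_width"],o["contact_force"])
prev=None
for d in (95,80,65,50,35,20,10,4,0,-2):
    t=np.radians(d); u=np.array([-np.sin(t),-np.cos(t)]);n=np.array([-np.cos(t),np.sin(t)])
    q=.075*u+(.005+.011*abs(np.cos(t))+.0145*abs(np.sin(t)))*n
    w=p+q[0]*X+q[1]*Y; print(d,w,(w-o["tcp_pos"][:2])/.6)
```

```text
14.5333 [0.5087 0.18   0.1187] -0.00040710348789248067 [-1.0407 -0.1057 -0.5643]
95 [0.5106 0.1678] [ 0.0031 -0.0203]
80 [0.5031 0.1497] [-0.0094 -0.0505]
65 [0.5001 0.1311] [-0.0144 -0.0815]
50 [0.5023 0.1111] [-0.0107 -0.1149]
35 [0.5104 0.0914] [ 0.0028 -0.1476]
20 [0.5245 0.0741] [ 0.0263 -0.1764]
10 [0.5369 0.065 ] [ 0.0469 -0.1917]
4 [0.5452 0.0607] [ 0.0608 -0.1989]
0 [0.5511 0.0584] [ 0.0706 -0.2027]
-2 [0.5531 0.0575] [ 0.074  -0.2041]
```

Call:
step_arm(
  rows=[
    [0.002, -0.01, 0, 0, 0, 0],
    [0.002, -0.02, 0, 0, 0, 0],
    [-0.003, -0.032, 0, 0, 0, 0],
    [-0.007, -0.042, 0, 0, 0, 0],
    [-0.01, -0.052, 0, 0, 0, 0],
  ],
)

```text
clock: 14.95
tcp_pos: [0.5054, 0.1492, 0.1237]
orientation: [-3.132, 0.24, -0.004]
contact_force: [-0.2, 0.9, 0.1]
grip_width: 0.0002
gripper_force: 0.1
```

Call:
step_arm(
  rows=[
    [-0.002, -0.01, 0, 0, 0, 0],
    [-0.004, -0.02, 0, 0, 0, 0],
    [-0.005, -0.031, 0, 0, 0, 0],
    [-0.004, -0.042, 0, 0, 0, 0],
    [-0.003, -0.053, 0, 0, 0, 0],
  ],
)

```text
clock: 15.37
tcp_pos: [0.5032, 0.1176, 0.1225]
orientation: [-3.132, 0.239, -0.001]
contact_force: [1.1, 0.3, 0.1]
grip_width: 0.0003
gripper_force: 0.4
```

Run:
```python
from h import *
o=r.get_obs(); print(o["clock"],o["tcp_pos"],o["contact_force"])
print((np.array([[.5051,.1030],[.5104,.0914],[.5170,.0825],[.5245,.0741],[.5305,.0693]])-o["tcp_pos"][:2])/.6)
```

```text
15.3667 [0.50320865 0.11762886 0.12246844] [1.14055305 0.27848181 0.05110448]
[[ 0.00315225 -0.02438144]
 [ 0.01198558 -0.04371477]
 [ 0.02298558 -0.0585481 ]
 [ 0.03548558 -0.0725481 ]
 [ 0.04548558 -0.0805481 ]]
```

Call:
step_arm(
  rows=[
    [0.001, -0.013, 0, 0, 0, 0],
    [0.003, -0.024, 0, 0, 0, 0],
    [0.007, -0.034, 0, 0, 0, 0],
    [0.012, -0.044, 0, 0, 0, 0],
    [0.017, -0.051, 0, 0, 0, 0],
  ],
)

```text
clock: 15.78
tcp_pos: [0.5133, 0.0865, 0.122]
orientation: [3.132, -0.24, -0.001]
contact_force: [-0.1, 0.5, -0.2]
grip_width: -0.0
gripper_force: 0.0
```

Call:
step_arm(
  rows=[
    [0.006, -0.007, 0, 0, 0, 0],
    [0.012, -0.014, 0, 0, 0, 0],
    [0.018, -0.021, 0, 0, 0, 0],
    [0.024, -0.026, 0, 0, 0, 0],
    [0.029, -0.03, 0, 0, 0, 0],
  ],
)

```text
clock: 16.2
tcp_pos: [0.531, 0.0692, 0.1222]
orientation: [-3.132, 0.239, -0.0]
contact_force: [-0.6, 0.8, 0.3]
grip_width: -0.0001
gripper_force: 0.0
```

Run:
```python
from h import *
o=r.get_obs(); print(o["clock"],o["tcp_pos"],o["contact_force"],o["moment"])
print((np.array([[.5369,.0650],[.5452,.0607],[.5511,.0584]])-o["tcp_pos"][:2])/.6)
cv2.imwrite("pics/t8.png",eyes.grab_frame("top")[:,:,::-1])
```

```text
16.2 [0.53103587 0.06921984 0.12218225] [-0.63290237  0.81209969  0.31773787] [ 0.05624636  0.02167179 -0.04061194]
[[ 0.00977355 -0.00703306]
 [ 0.02360688 -0.01419973]
 [ 0.03344022 -0.01803306]]
```

Call:
step_arm(
  rows=[
    [0.006, -0.004, 0, 0, 0, 0],
    [0.011, -0.008, 0, 0, 0, 0],
    [0.016, -0.01, 0, 0, 0, 0],
    [0.02, -0.012, 0, 0, 0, 0],
    [0.024, -0.014, 0, 0, 0, 0],
  ],
)

```text
clock: 16.67
tcp_pos: [0.5453, 0.0613, 0.1223]
orientation: [-3.132, 0.238, -0.0]
contact_force: [-0.4, 0.5, 0.8]
grip_width: 0.0001
gripper_force: 0.2
```

Call:
step_arm(
  rows=[
    [0.003, -0.001, 0, 0, 0, 0],
    [0.006, -0.002, 0, 0, 0, 0],
    [0.008, -0.002, 0, 0, 0, 0],
    [0.008, -0.002, 0, 0, 0, 0],
  ],
)

```text
clock: 17.0
tcp_pos: [0.55, 0.0598, 0.1222]
orientation: [3.132, -0.239, 0.0]
contact_force: [0.4, 0.4, 1.4]
grip_width: 0.0001
gripper_force: 0.1
```

Call:
step_arm(
  rows=[
    [0.002, 0, 0, 0, 0, 0],
    [0.003, -0.001, 0, 0, 0, 0],
    [0.003, -0.001, 0, 0, 0, 0],
  ],
)

```text
clock: 17.25
tcp_pos: [0.5503, 0.0597, 0.122]
orientation: [3.132, -0.238, -0.004]
contact_force: [-4.6, 0.8, 2.9]
grip_width: -0.0001
gripper_force: 1.3
```

Call:
step_arm(
  rows=[
    [0.001, 0, 0, 0, 0, 0],
    [0.002, 0, 0, 0, 0, 0],
    [0.002, 0, 0, 0, 0, 0],
  ],
)

```text
clock: 17.5
tcp_pos: [0.5505, 0.0598, 0.1217]
orientation: [3.132, -0.237, -0.007]
contact_force: [-9.1, 1.1, 4.8]
grip_width: -0.0002
gripper_force: 1.7
```

Call:
step_arm(
  rows=[
    [-0.005, 0, 0, 0, 0, 0],
    [-0.02, 0.003, 0, 0, 0, 0],
    [-0.05, 0.008, 0, 0, 0, 0],
    [-0.09, 0.015, 0, 0, 0, 0],
    [-0.1, 0.015, 0.05, 0, 0, 0],
  ],
)

```text
clock: 17.92
tcp_pos: [0.4859, 0.068, 0.1478]
orientation: [3.13, -0.236, -0.017]
contact_force: [-0.4, 0.2, 0.3]
grip_width: 0.0003
gripper_force: 0.0
```

Call:
step_arm(
  rows=[
    [0, 0, 0.06, 0, 0, 0],
    [0, 0, 0.12, 0, 0, 0],
    [0, 0, 0.18, 0, 0, 0],
    [0, 0, 0.2, 0, 0, 0],
    [0, 0, 0.2, 0, 0, 0],
  ],
)

```text
clock: 18.33
tcp_pos: [0.4948, 0.0689, 0.2762]
orientation: [-3.131, 0.239, -0.013]
contact_force: [-0.6, 0.1, -0.0]
grip_width: 0.0002
gripper_force: 0.0
```

Run:
```python
from h import *
import pickle
np.set_printoptions(precision=4,suppress=True,linewidth=220)
o=r.get_obs(); print(o["clock"],o["tcp_pos"],o["contact_force"])
W=eyes.grab_frame("wrist")[:,:,::-1]; S=eyes.grab_frame("scene")[:,:,::-1]; T=eyes.grab_frame("top")[:,:,::-1]
for n,i in(("w9",W),("s9",S),("t9",T)):cv2.imwrite(f"pics/{n}.png",i)
pickle.dump(o,open("o9.pkl","wb"))
# expected pixels in wrist view of door-front features when shut
p=np.array([.5785,.130]); c,s=np.cos(-.155),np.sin(-.155); X=np.array([c,s]);Y=np.array([-s,c])
i=eyes.camera_info("wrist");A=np.eye(4);A[:3,:3]=R.from_rotvec(o["orientation"]).as_matrix();A[:3,3]=o["tcp_pos"];A=np.linalg.inv(A@i["tool_from_camera"])
def proj(P):
    v=A[:3,:3]@P+A[:3,3]; h=np.hypot(v[0],v[1]); th=np.arctan2(h,v[2]); return i["mtx"][:2,2]+i["mtx"][0,0]*th*v[:2]/h
for n,x,y,z in(("hood front r",-.002,-.135,.159),("hood front l",-.002,-.03,.159),("door top front hinge",-.005,-.012,.149),("door top front free",-.005,-.118,.149),("knob tip",-.018,-.105,.084),("bottom front free",-.005,-.118,.014),("kn",0,0,.136)):
    w=p+x*X+y*Y; print(n,proj(np.array([*w,z])))
# changed pixels between original and now
for n,a,b in(("top","t","t9"),("scene","s","s9")):
    A0=cv2.imread(f"pics/{n}0.png"); d=cv2.absdiff(A0,T if n=="top" else S).max(2)>40
    k,_,st,ce=cv2.connectedComponentsWithStats(d.astype(np.uint8)); print(n,[(q[:5].tolist()) for q in st[1:] if q[4]>25])
```

```text
18.3333 [0.4948 0.0689 0.2762] [-0.6133  0.0703 -0.0391]
hood front r [398.0421 119.8547]
hood front l [266.8216 118.7729]
door top front hinge [247.924  123.3297]
door top front free [375.2378 122.8286]
knob tip [352.0207 135.5785]
bottom front free [357.0827 123.8405]
kn [238.1827 118.3605]
top [[292, 134, 264, 184, 14936], [357, 159, 39, 34, 454], [476, 187, 10, 13, 49], [402, 194, 10, 7, 39], [487, 220, 14, 9, 43], [219, 222, 64, 29, 479], [502, 231, 9, 8, 35], [497, 241, 23, 33, 425], [513, 242, 6, 11, 27], [520, 250, 20, 27, 156], [492, 280, 148, 39, 2330], [343, 381, 41, 19, 468], [395, 380, 47, 20, 673], [400, 398, 23, 2, 36]]
scene [[405, 0, 33, 56, 1113], [297, 28, 33, 14, 154], [240, 48, 162, 275, 11739], [263, 154, 8, 10, 43], [252, 163, 34, 69, 832], [369, 213, 28, 71, 277], [267, 255, 18, 13, 104], [4, 341, 79, 52, 1692], [160, 342, 38, 44, 689], [134, 356, 23, 11, 102], [94, 368, 39, 27, 429], [0, 370, 17, 12, 127]]
```

Run:
```python
import cv2,numpy as np
g=cv2.cvtColor(cv2.imread("pics/w9.png"),cv2.COLOR_BGR2GRAY)
for c in range(225,405,7): print(c,g[110:146,c].tolist())
```

```text
225 [109, 109, 108, 108, 108, 108, 108, 108, 109, 109, 108, 108, 108, 108, 108, 109, 108, 109, 108, 109, 109, 109, 109, 108, 108, 108, 109, 109, 108, 108, 109, 109, 108, 109, 109, 108]
232 [105, 100, 92, 89, 87, 88, 88, 89, 90, 91, 89, 88, 88, 90, 98, 104, 108, 109, 108, 108, 109, 109, 109, 109, 108, 109, 109, 109, 109, 109, 110, 108, 109, 110, 108, 109]
239 [70, 67, 58, 61, 74, 86, 89, 89, 89, 89, 86, 79, 73, 81, 91, 88, 83, 87, 100, 106, 109, 108, 108, 108, 109, 108, 109, 109, 107, 108, 109, 108, 108, 108, 109, 108]
246 [106, 112, 105, 91, 85, 81, 81, 79, 79, 85, 86, 85, 83, 77, 68, 61, 72, 92, 104, 108, 109, 109, 109, 108, 109, 109, 108, 109, 108, 108, 108, 108, 109, 109, 108, 108]
253 [105, 156, 176, 181, 180, 179, 175, 161, 142, 130, 115, 100, 78, 65, 68, 69, 68, 71, 79, 83, 83, 85, 85, 85, 84, 84, 84, 84, 84, 84, 85, 84, 84, 83, 84, 84]
260 [101, 147, 169, 173, 178, 179, 178, 178, 178, 178, 173, 155, 122, 82, 66, 63, 61, 70, 80, 83, 84, 85, 84, 84, 84, 84, 85, 84, 85, 85, 84, 84, 84, 85, 84, 85]
267 [96, 144, 172, 181, 183, 182, 182, 181, 180, 179, 176, 163, 136, 95, 78, 82, 83
[... 2809 characters left out ...]
 124, 123, 120, 133, 157, 169, 173, 173, 172, 172, 172, 173, 173, 173, 173, 173, 172, 173, 172, 173, 173, 173, 173, 173, 172, 173, 173, 173, 173]
386 [124, 123, 124, 123, 123, 124, 124, 125, 125, 123, 129, 151, 169, 172, 173, 173, 172, 172, 172, 173, 172, 173, 172, 173, 173, 172, 172, 173, 173, 173, 173, 172, 173, 173, 173, 173]
393 [130, 130, 129, 130, 129, 129, 129, 128, 127, 123, 116, 129, 160, 171, 172, 173, 173, 172, 173, 172, 173, 173, 173, 172, 172, 173, 172, 172, 173, 173, 173, 172, 173, 172, 172, 173]
400 [132, 130, 129, 128, 127, 127, 127, 128, 128, 127, 120, 126, 152, 169, 173, 172, 172, 173, 172, 172, 172, 173, 173, 173, 173, 173, 173, 172, 173, 173, 173, 172, 173, 172, 173, 173]
```

The door edge diverges from the hood edge by about 0.03 rad in the wrist view, so the door isn't quite shut. I'll push again near its free end, above the knob.

Call:
step_arm(
  rows=[
    [0.02, -0.04, 0, 0, 0, 0],
    [0.029, -0.058, -0.06, 0, 0, 0],
    [0.029, -0.058, -0.12, 0, 0, 0],
    [0.029, -0.058, -0.18, 0, 0, 0],
    [0.029, -0.058, -0.23, 0, 0, 0],
  ],
)

```text
clock: 18.9
tcp_pos: [0.508, 0.0329, 0.1304]
orientation: [3.132, -0.239, -0.007]
contact_force: [0.2, 1.1, 0.7]
grip_width: -0.0002
gripper_force: 0.0
```

Call:
step_arm(
  rows=[
    [0, 0, -0.01, 0, 0, 0],
    [0, 0, -0.02, 0, 0, 0],
    [0, 0, -0.02, 0, 0, 0],
    [0, 0, -0.02, 0, 0, 0],
  ],
)

```text
clock: 19.23
tcp_pos: [0.511, 0.0339, 0.1233]
orientation: [-3.132, 0.238, -0.002]
contact_force: [0.5, 0.3, 0.3]
grip_width: 0.0001
gripper_force: 0.0
```

Call:
step_arm(
  rows=[
    [0.012, -0.002, 0, 0, 0, 0],
    [0.024, -0.004, 0, 0, 0, 0],
    [0.036, -0.006, 0, 0, 0, 0],
    [0.046, -0.007, 0, 0, 0, 0],
    [0.048, -0.008, 0, 0, 0, 0],
  ],
)

```text
clock: 19.65
tcp_pos: [0.5409, 0.0286, 0.1228]
orientation: [-3.132, 0.24, -0.003]
contact_force: [-0.3, 0.2, 0.1]
grip_width: -0.0002
gripper_force: 0.0
```

Call:
step_arm(
  rows=[
    [0.002, 0, 0, 0, 0, 0],
    [0.004, -0.001, 0, 0, 0, 0],
    [0.006, -0.001, 0, 0, 0, 0],
    [0.006, -0.001, 0, 0, 0, 0],
  ],
)

```text
clock: 19.98
tcp_pos: [0.5426, 0.0282, 0.1222]
orientation: [3.132, -0.239, -0.0]
contact_force: [0.0, -1.2, -0.2]
grip_width: -0.0001
gripper_force: 0.0
```

Call:
step_arm(
  rows=[
    [0.002, 0, 0, 0, 0, 0],
    [0.003, 0, 0, 0, 0, 0],
    [0.003, 0, 0, 0, 0, 0],
  ],
)

```text
clock: 20.23
tcp_pos: [0.5444, 0.0282, 0.1222]
orientation: [3.132, -0.239, -0.0]
contact_force: [-0.6, 0.2, -0.3]
grip_width: 0.0004
gripper_force: 0.1
```

Call:
step_arm(
  rows=[
    [0.001, 0, 0, 0, 0, 0],
    [0.002, 0, 0, 0, 0, 0],
    [0.002, 0, 0, 0, 0, 0],
  ],
)

```text
clock: 20.48
tcp_pos: [0.545, 0.0282, 0.122]
orientation: [3.132, -0.239, -0.002]
contact_force: [-3.0, -0.8, -0.1]
grip_width: 0.0004
gripper_force: 1.0
```

Call:
step_arm(
  rows=[
    [0.001, 0, 0, 0, 0, 0],
    [0.002, 0, 0, 0, 0, 0],
    [0.002, 0, 0, 0, 0, 0],
  ],
)

```text
clock: 20.73
tcp_pos: [0.5453, 0.0281, 0.1219]
orientation: [3.132, -0.239, -0.005]
contact_force: [-6.1, -1.3, 3.7]
grip_width: -0.0004
gripper_force: 3.0
```

Call:
step_arm(
  rows=[
    [0.001, 0, 0, 0, 0, 0],
    [0.002, 0, 0, 0, 0, 0],
    [0.003, 0, 0, 0, 0, 0],
    [0.003, 0, 0, 0, 0, 0],
    [0.003, 0, 0, 0, 0, 0],
  ],
)

```text
clock: 21.15
tcp_pos: [0.5453, 0.028, 0.1217]
orientation: [3.131, -0.238, -0.01]
contact_force: [-11.5, -0.5, 7.9]
grip_width: -0.0002
gripper_force: 4.7
```

Call:
step_arm(
  rows=[
    [-0.001, 0, 0, 0, 0, 0],
    [-0.003, 0, 0, 0, 0, 0],
    [-0.005, 0, 0, 0, 0, 0],
    [-0.007, 0, 0, 0, 0, 0],
    [-0.009, 0.001, 0, 0, 0, 0],
  ],
)

```text
clock: 21.57
tcp_pos: [0.544, 0.0288, 0.1226]
orientation: [-3.132, 0.239, -0.003]
contact_force: [-0.1, -0.2, 0.2]
grip_width: -0.0001
gripper_force: 0.0
```

Call:
step_arm(
  rows=[
    [-0.004, 0.001, 0, 0, 0, 0],
    [-0.01, 0.002, 0, 0, 0, 0],
    [-0.03, 0.005, 0, 0, 0, 0],
    [-0.06, 0.01, 0, 0, 0, 0],
    [-0.08, 0.013, 0.02, 0, 0, 0],
  ],
)

```text
clock: 21.98
tcp_pos: [0.4925, 0.0366, 0.1326]
orientation: [3.132, -0.238, -0.006]
contact_force: [-0.5, -0.6, -0.1]
grip_width: -0.0001
gripper_force: 0.0
```

Call:
step_arm(
  rows=[
    [0, 0.03, 0.06, 0, 0, 0],
    [0, 0.06, 0.12, 0, 0, 0],
    [0, 0.06, 0.18, 0, 0, 0],
    [0, 0.06, 0.23, 0, 0, 0],
    [0, 0.06, 0.23, 0, 0, 0],
  ],
)

```text
clock: 22.4
tcp_pos: [0.4983, 0.0742, 0.2787]
orientation: [-3.13, 0.237, -0.017]
contact_force: [1.1, -0.5, -0.1]
grip_width: -0.0
gripper_force: 0.0
```

Call:
step_arm(
  rows=[
    [0, 0, 0, 0, 0, 0],
    [0, 0, 0, 0, 0, 0],
    [0, 0, 0, 0, 0, 0],
    [0, 0, 0, 0, 0, 0],
  ],
)

```text
clock: 22.73
tcp_pos: [0.4943, 0.0723, 0.2707]
orientation: [3.132, -0.239, -0.004]
contact_force: [-0.0, 0.7, -0.1]
grip_width: -0.0002
gripper_force: 0.0
```

```bash
cat > m.py <<'E'
from h import *
np.set_printoptions(precision=4,suppress=True,linewidth=220)
o=r.get_obs(); print(o["clock"],o["tcp_pos"],o["orientation"],o["contact_force"])
W=eyes.grab_frame("wrist")[:,:,::-1]; cv2.imwrite("pics/w10.png",W)
S=eyes.grab_frame("scene")[:,:,::-1]; cv2.imwrite("pics/s10.png",S)
g=cv2.cvtColor(W,cv2.COLOR_BGR2GRAY).astype(float)
H=[];D=[]
for c in range(200,440,5):
    col=g[95:150,c]
    dg=np.diff(cv2.GaussianBlur(col[:,None],(1,3),0).ravel()); print(c,[(95+k,int(v)) for k,v in enumerate(dg) if abs(v)>12])
E
python3 m.py
```

```text
22.7333 [0.4943 0.0723 0.2707] [ 3.132  -0.239  -0.0043] [-0.0129  0.7012 -0.1204]
200 [(116, -16), (117, -13), (138, 15), (139, 14)]
205 [(115, -15), (116, -16)]
210 [(97, 13), (116, -12), (117, -20), (118, -15), (136, 12)]
215 [(97, 15), (98, 16), (119, -15), (120, -18), (121, -15), (133, 13)]
220 [(98, 20), (99, 20)]
225 [(102, 16)]
230 [(102, 12), (103, 17)]
235 [(103, 14), (104, 15)]
240 [(96, 13), (97, 18), (100, -17), (101, -22), (102, -12)]
245 [(96, 17), (97, 16), (100, -15), (103, 14), (108, -18), (109, -17), (125, 13)]
250 [(96, 19), (97, 14), (100, -18), (101, -16), (108, 20), (109, 17), (122, 16), (123, 14)]
255 [(106, 26), (107, 39), (108, 34), (109, 17), (115, -15), (116, -19), (117, -19), (118, -20), (119, -18)]
260 [(106, 33), (107, 44), (108, 33), (109, 15), (117, -13), (118, -27), (119, -32), (120, -23)]
265 [(106, 33), (107, 44), (108, 29), (109, 12), (117, -13), (118, -27), (119, -35), (120, -26)]
270 [(105, 12), (106, 36), (107, 44), (108, 27), (117, -13), (118, -24), (119, -24)]
275 [(113, 13), (114, 16), (115, 14), (118, -23), (119, -16), (121, 14), (126, -13)
[... 975 characters left out ...]
15)]
340 [(115, 12), (116, 14), (118, -16), (119, -20), (121, 17), (122, 16)]
345 [(115, 13), (116, 16), (118, -15), (119, -24), (121, 16), (122, 18)]
350 [(115, 13), (116, 16), (118, -14), (119, -26), (120, -14), (122, 14), (127, -16), (132, 12), (133, 19), (134, 16)]
355 [(116, 15), (119, -22), (126, -12), (129, 12)]
360 [(116, 17), (117, 14), (119, -19), (127, -13), (133, 12), (134, 14)]
365 [(96, 12), (116, 18), (117, 18), (119, -14)]
370 [(116, 17), (117, 20)]
375 [(116, 13), (117, 20)]
380 [(117, 21), (118, 15)]
385 [(117, 19), (118, 18)]
390 [(117, 17), (118, 19)]
395 [(117, 15), (118, 21)]
400 [(118, 22), (119, 16)]
405 [(118, 19), (119, 17)]
410 []
415 []
420 []
425 []
430 []
435 []
```

The door edge now runs parallel to the hood edge with the gap a shut door should show (3.7 to 3.0 px), so it's fully shut. The arm is clear, so I'm handing in.

```bash
python3 -c "
from bench import r
print(r.hand_in())"
```

```text
the job is handed in; nothing more can be done
None
```

The door is hung with both knuckles seated on the two pins and swung fully shut against the rubber strip, and the arm was clear of everything when I handed the job in at about 23 s.

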